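# Centre-punch both drill spots of a bent bracket blank

## Task

Take the spring-loaded centre punch from its wooden block and mark the two drill spots on the bent metal bracket in the jig: first the cross on the flat foot, then the cross on the sloping wing, each time with the punch square to the face and pressed until you feel its spring snap. Stop at the snap rather than ramming the punch hard against its stop, do not set it off anywhere else, and leave the other things on the worktop where they are. Finally stand the punch back upright in its block and let go.

Things in the scene. Friction and masses are not known exactly. Their poses are not given: they have to be found in the camera images.
- punch_grip (a point): Steel centre punch, 0.3 kg, upright in its block. Point on its axis half-way up the ribbed 22 mm round barrel: grasp here (barrel 28 mm below to 22 mm above; cap top 30 mm above; below the barrel a nose 28 mm wide, underside 50 mm below). z axis = along the punch, away from the nib. Below the nose a 12 mm plunger shows 25 mm; it slides into the barrel when the nib is pressed.
- punch_collar (a point): Plunger's lower end, on the axis, 75 mm below punch_grip unpressed. From it a 6 mm pointed nib sticks out 12 to 30 mm: fixed, but different each time and not reported, so feel for contact. Hidden spring: 6 N at first, 14 N at 5.5 mm travel, then it snaps: 5 N from 7.5 mm on, end stop at 10.5 mm. Snapped = over 8 mm travel. Springs back when lifted.
- bracket_jig: Wooden jig fixed to the worktop, 124 x 84 mm, with a bent aluminium bracket 50 mm wide: flat foot on the robot's side, wing rising away from it at 28 degrees to 49 mm above the worktop. Origin under its centre; x from foot to wing, z up. A clamp strap crosses the foot's front edge, bolt heads 30 mm above the worktop. Pressing on it with over 25 N counts as ramming.
- mark_foot (a point): Scribed cross (20 mm lines) mid-way on the bracket's flat foot, on its upper face, 21 mm above the worktop and 22 mm to the foot side of the jig's origin; z axis = straight up, square to the face.
- mark_wing (a point): Scribed cross (20 mm lines) on the upper face of the sloping wing, 32 mm up the slope from the bend, 36 mm above the worktop, 30 mm to the wing side of the jig's origin; y axis = level across the wing, z axis = square out of the face, leaning 28 degrees from vertical toward the foot.
- punch_block: Wooden block fixed to the worktop, 50 x 50 mm, 63 mm high, on a 78 x 78 x 10 mm foot board, with one round hole 18 mm wide and 58 mm deep in its top. Origin under its centre on the worktop. Plunger and nib hang in the hole, the nose rests on the top: punch_grip is then 113 mm above the worktop.
- ring_cutter_1: Bystander: metal ring cutter, 67 mm across, 22 mm high; origin under its centre. Leave alone.
- wood_stamp: Bystander: turned wooden stamp, 33 mm across, 62 mm tall, standing; origin under its centre. Leave alone.
- glaze_bone: Bystander: small bottle with a cream cap, 46 mm across, 104 mm tall, standing; origin under its centre. Leave alone.

How it is judged:
On the way, in this order (a step that is already met when the one before it is completed fails the run):
1. the punch has snapped on the cross of the flat foot, within 3 mm and within 10 degrees of square (z of punch_collar in the frame of punch_grip above -0.067 m and x of punch_collar in the frame of mark_foot between -0.003 and 0.003 m and y of punch_collar in the frame of mark_foot between -0.003 and 0.003 m and z of punch_collar in the frame of mark_foot below 0.04 m and angle between the z axis of punch_grip and the z axis of mark_foot, either way round below 0.17 rad), for 0.04 s.
2. the punch has snapped on the cross of the sloping wing, within 3 mm and within 10 degrees of square (z of punch_collar in the frame of punch_grip above -0.067 m and x of punch_collar in the frame of mark_wing between -0.003 and 0.003 m and y of punch_collar in the frame of mark_wing between -0.003 and 0.003 m and z of punch_collar in the frame of mark_wing below 0.04 m and angle between the z axis of punch_grip and the z axis of mark_wing, either way round below 0.17 rad), for 0.04 s.
At the end, for the whole second after the job is handed in: The punch stands upright in its block with its nose on the block's top: punch_grip 109 to 117 mm above the block's origin and within 8 mm of its centre line, leaning less than 6 degrees (horizontal distance between punch_grip and punch_block below 0.008 m and z of punch_grip in the frame of punch_block between 0.109 and 0.117 m and angle between punch_grip's own z axis and vertical below 0.1 rad); the robot touches nothing.
It fails at once if the bracket or its jig was pressed with more than 25 N (contact force between bracket_jig and anything else above 25 N).
It fails at once if the punch was set off away from the two crosses (more than 6 mm off) (z of punch_collar in the frame of punch_grip above -0.067 m and not (x of punch_collar in the frame of mark_foot between -0.006 and 0.006 m and y of punch_collar in the frame of mark_foot between -0.006 and 0.006 m) and not (x of punch_collar in the frame of mark_wing between -0.006 and 0.006 m and y of punch_collar in the frame of mark_wing between -0.006 and 0.006 m)).
It fails at once if a bystander (ring cutter) was moved by more than 20 mm (distance of ring_cutter_1 from where it was at the start of the episode above 0.02 m).
It fails at once if a bystander (wooden stamp) was moved by more than 20 mm (distance of wood_stamp from where it was at the start of the episode above 0.02 m).
It fails at once if a bystander (bottle) was moved by more than 20 mm (distance of glaze_bone from where it was at the start of the episode above 0.02 m).
It also fails if it takes over 54 s, if anything falls off the work surface, if the arm or the gripper's body presses on something with over 40 N, if the wrist force passes 120 N, or if a joint passes its speed limit or range.

## Robot

A 6-joint arm with a two-finger parallel gripper is mounted at the origin on a cart in front of the work surface, level with it; the furniture and walls round the work are solid. World frame = base frame: x ahead of the robot, y to its left, z up, the work surface at z = 0. Lengths are in m, angles in rad, forces in N, time in s.
With the tool pointing down it reaches from about 0.35 to 0.975 m from the base axis. Payload 7.1 kg.
Tool frame: the origin (TCP) lies midway between the tips of the shut fingers; the grasp point (between the pads) lies 19 mm behind it; z points along the fingers, x is the direction in which the jaws open and shut, and the axes are right-handed (so a half turn about z gives the same grasp; the last joint's range is limited). The gripper opens to 88 mm and grips with 3 to 60 N. Pads are 20 mm wide; open, the fingers measure 115 mm over their backs; the gripper's body (75 mm by 178 mm) begins 61 mm behind the grasp point.
Start: joints at [1.236, 0.423, 1.63, -0, 1.089, -0.019], TCP at [0.194, 0.594, 0.223] pointing down, gripper open.
Joint ranges: [-3, 3], [-0.9, 2.11], [0.09, 2.58], [-1.31, 4.45], [0.11, 2.69], [-2.54, 2.54]. Speed limits (rad/s): [2.39, 2.39, 3.01, 3.14, 3.14, 3.14].

## Interface

Orientations are given as a unit quaternion [w, x, y, z].
In Python, from station import move_pose, movel, movej, command_gripper, wait, inverse_kinematics, read_camera, camera_info, MotionError, job_done, get_time, get_joint_pos, get_qvel, get_effort, get_tcp_pos, get_ee_rot, get_ft_force, get_ft_torque, get_grip_width gives the robot as it stands. Calls block until the motion is done:
- move_pose(position, orientation): joint-space move of the TCP to a pose.
- movel(position, frame=None, v=0.15, until_force=None): straight line of the TCP; frame=None keeps the orientation; v is the mean speed in m/s. With until_force (N) it stops when the force on the tool has changed by that much, and returns True; else False.
- movej(angles): joint-space move.
- command_gripper(opening): opening from 0.0 (shut) to 1.0 (fully open); the grip force is fixed at half the most; returns when the fingers have stopped.
- wait(seconds).
- inverse_kinematics(position, orientation): joint angles nearest the present ones, or None.
- read_camera(name): name is "scene" or "top" or "wrist"; returns the picture (384x512x3 uint8, red, green, blue); there is no depth.
- camera_info(name): a dict with "intrinsics" (3x3 intrinsics, pixels), "T" (4x4, takes a point from camera to world coordinates); the wrist camera has in their place "tool_from_camera" (4x4, takes a point from camera to tool coordinates, whose origin is the TCP and whose axes are the tool frame's). Camera axes: x right, y up, looking along -z (the intrinsics and any distortion apply to the point x, -y, -z); pixel columns grow to the right and rows downward; lengths in m; the calibration is good to about 2 mm. A picture is of the moment at which its call begins: read the wrist's pose just before it. camera_info takes no time and is no camera call.
A pose or a line that the arm cannot do raises MotionError and nothing moves.
- job_done(): hands the job in, once; it reports no verdict.
Readings, each from a call of its own:
- get_time(): time.
- get_joint_pos(): joint angles.
- get_qvel(): joint speeds.
- get_effort(): joint torques, N m.
- get_tcp_pos(): TCP position.
- get_ee_rot(): TCP orientation.
- get_ft_force(): force on the tool from outside, world axes, zero at the start.
- get_ft_torque(): the same for the moment, N m.
- get_grip_width(): opening from 0.0 (shut) to 1.0 (fully open).
Only numpy, scipy, OpenCV 4.12 (cv2) and the standard library are available. Lean on these libraries where they do the work, as an engineer would, in place of code of your own. Each camera call takes 0.05 s, during which the arm holds its last target.

## Working session

There is one attempt and no reset: what is moved stays moved. The work goes in short steps, each a Python script; the robot and the scene stay as the last script left them, time stands still between calls to the robot, and variables do not carry over. Pictures are saved under pics/ and viewed, and the job is handed in when it is done.

```bash
ls; mkdir -p pics
python3 - <<'E'
from station import *
import cv2,numpy as np
np.set_printoptions(precision=4,suppress=True)
for n in ("scene","top","wrist"):
    im=read_camera(n); cv2.imwrite(f"pics/{n}0.png",im[:,:,::-1]); print(n,camera_info(n))
print(get_time(),get_tcp_pos(),get_ee_rot(),get_ft_force(),get_grip_width())
E
```

```text
pics
scene {'intrinsics': array([[438.705 ,   0.    , 258.1327],
       [  0.    , 438.705 , 196.0702],
       [  0.    ,   0.    ,   1.    ]]), 'T': array([[-0.4   ,  0.5303, -0.7475, -0.1538],
       [-0.9164, -0.2173,  0.3363,  0.4481],
       [ 0.0159,  0.8195,  0.5729,  0.6278],
       [ 0.    ,  0.    ,  0.    ,  1.    ]])}
top {'intrinsics': array([[498.652 ,   0.    , 254.4799],
       [  0.    , 498.652 , 204.2587],
       [  0.    ,   0.    ,   1.    ]]), 'T': array([[-0.0063,  0.9933, -0.1153,  0.3727],
       [-1.    , -0.0062,  0.0017,  0.1356],
       [ 0.001 ,  0.1154,  0.9933,  1.3379],
       [ 0.    ,  0.    ,  0.    ,  1.    ]])}
wrist {'intrinsics': array([[308.635 ,   0.    , 260.5211],
       [  0.    , 308.635 , 195.4084],
       [  0.    ,   0.    ,   1.    ]]), 'tool_from_camera': array([[ 1.    , -0.0001, -0.0004, -0.0004],
       [-0.0002, -0.9698, -0.2439, -0.0652],
       [-0.0004,  0.2439, -0.9698, -0.1618],
       [ 0.    ,  0.    ,  0.    ,  1.    ]])}
0.15 [0.1939 0.5937 0.2221] [ 0.0003  0.8095  0.5871 -0.0005] [ 0.745  -0.7873  0.32  ] 0.9978524893916563
```

View pics/scene0.png

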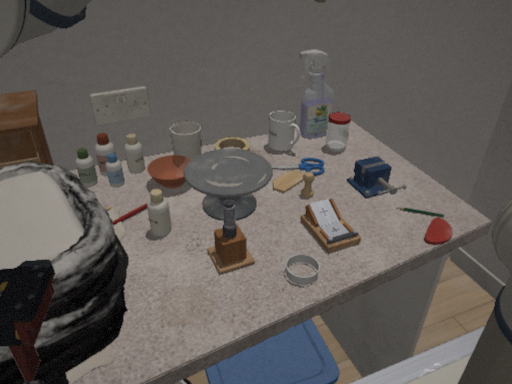

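View pics/top0.png

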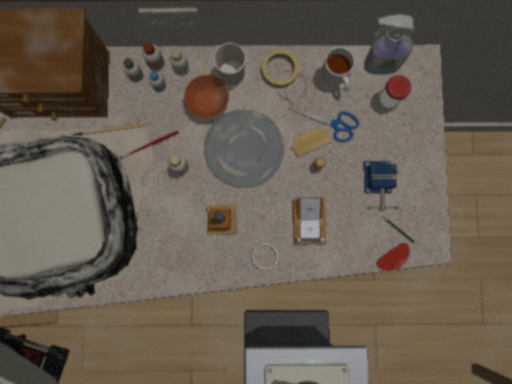

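View pics/wrist0.png

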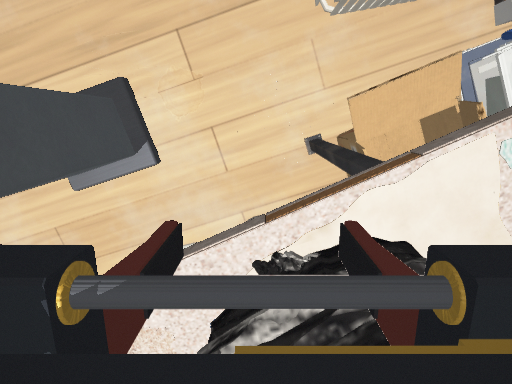

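The scene shows the punch in its block at scene px (230,235) and top px (221,218). The jig is at top px (310,220), with the ring cutter, stamp and cake stand nearby. I'll zoom in to get exact pixel positions.

```bash
cat > h.py <<'E'
from station import *
import cv2,numpy as np
from scipy.spatial.transform import Rotation as R
np.set_printoptions(precision=4,suppress=True)
def q2R(q): return R.from_quat([q[1],q[2],q[3],q[0]]).as_matrix()
def R2q(m):
    x=R.from_matrix(m).as_quat(); return [x[3],x[0],x[1],x[2]]
def camT(n):
    c=camera_info(n)
    if 'T' in c: return c['intrinsics'],c['T']
    T=np.eye(4); T[:3,:3]=q2R(get_ee_rot()); T[:3,3]=get_tcp_pos()
    return c['intrinsics'],T@c['tool_from_camera']
def p2w(K,T,u,v,z):
    d=np.array([(u-K[0,2])/K[0,0],-(v-K[1,2])/K[1,1],-1]); d=T[:3,:3]@d; o=T[:3,3]
    return o+d*(z-o[2])/d[2]
def w2p(K,T,p):
    c=T[:3,:3].T@(np.array(p)-T[:3,3]); return np.array([K[0,2]+K[0,0]*c[0]/-c[2],K[1,2]+K[1,1]*c[1]/c[2]])
def crop(im,x0,y0,w,h,s,fn):
    c=cv2.resize(im[y0:y0+h,x0:x0+w],None,fx=s,fy=s,interpolation=cv2.INTER_CUBIC); cv2.imwrite(fn,c)
E
python3 - <<'E'
from h import *
t=cv2.imread('pics/top0.png'); s=cv2.imread('pics/scene0.png')
a=cv2.resize(t[190:260,190:340],None,fx=5,fy=5,interpolation=2); cv2.imwrite('pics/topz.png',a)
crop(s,190,190,190,110,4,'pics/scz.png')
K,T=camT('top')
for n,u,v,z in (('foot',310,233,.021),('wing',310,209,.036),('punchcap',220,217,.143),('ring',265,256,.02),('stamp',319,163,.05),('bottle',177,162,.1),('stand',244,148,.1)): print(n,p2w(K,T,u,v,z))
E
```

```text
foot [ 0.4483 -0.0127  0.021 ]
wing [ 0.5105 -0.0123  0.036 ]
punchcap [0.4812 0.2167 0.143 ]
ring [0.3887 0.1066 0.02  ]
stamp [ 0.6303 -0.0366  0.05  ]
bottle [0.6251 0.3284 0.1   ]
stand [0.6601 0.1592 0.1   ]
```

View pics/topz.png

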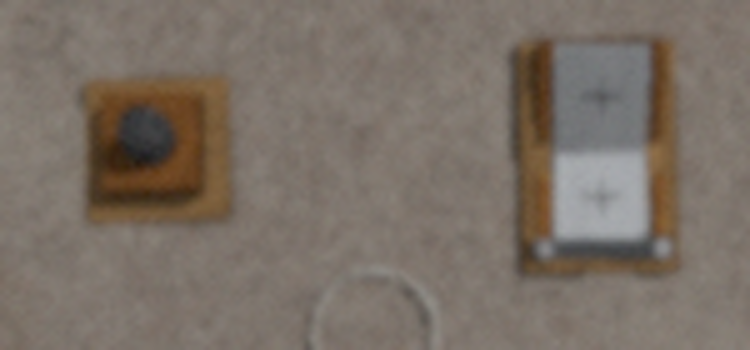

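View pics/scz.png

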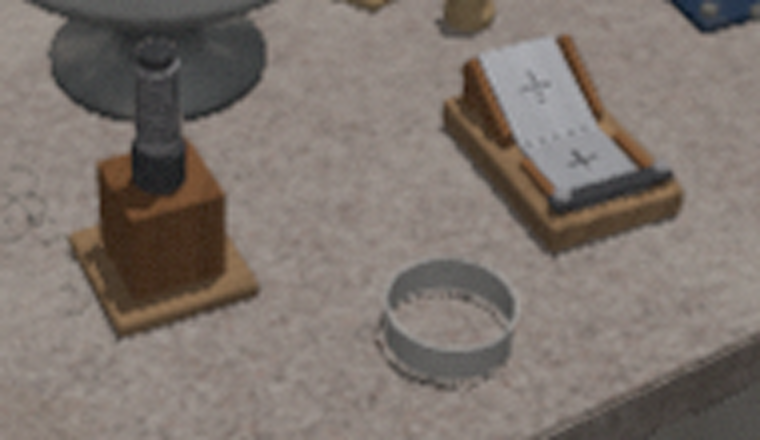

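Both crosses are clear in the top view at about (310,229) and (310,209). I'll take a wrist view from above the jig, then one above the punch.

Run:
```python
from h import *
Q=R2q(np.array([[0,1,0],[1,0,0],[0,0,-1.]]).T)
print(Q)
K,T=camT('top')
for n,u,v,z in (('foot',190+602/5,190+196/5,.021),('wing',190+601/5,190+97/5,.036),('cap',190+147/5,190+137/5,.143)): print(n,p2w(K,T,u,v,z))
move_pose([0.475,-0.012,0.19],Q); wait(.2)
K,T=camT('wrist'); print(get_tcp_pos(),get_ee_rot())
im=read_camera('wrist')[:,:,::-1]; cv2.imwrite('pics/w1.png',im); np.savez('w1.npz',K=K,T=T)
move_pose([0.475,0.21,0.24],Q); wait(.2)
K,T=camT('wrist'); print(get_tcp_pos(),get_ee_rot())
im=read_camera('wrist')[:,:,::-1]; cv2.imwrite('pics/w2.png',im); np.savez('w2.npz',K=K,T=T)
print(get_time(),get_joint_pos())
```

```text
[np.float64(0.0), np.float64(0.7071067811865475), np.float64(0.7071067811865475), np.float64(0.0)]
foot [ 0.4584 -0.014   0.021 ]
wing [ 0.5094 -0.0128  0.036 ]
cap [0.4802 0.2182 0.143 ]
[ 0.4751 -0.0115  0.19  ] [0.     0.7068 0.7074 0.    ]
[0.4751 0.2087 0.2396] [-0.0001  0.7078  0.7064 -0.0004]
3.9417 [ 0.3912  0.2467  1.8465 -0.0001  1.0491 -1.1777]
```

View pics/w1.png

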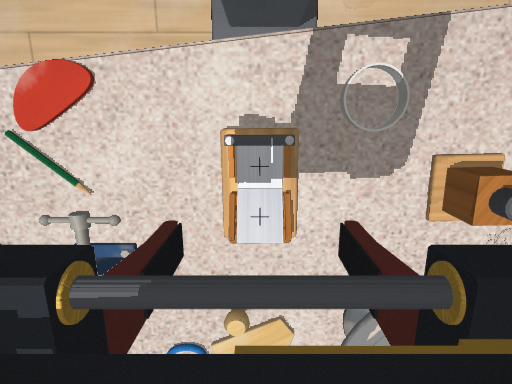

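View pics/w2.png

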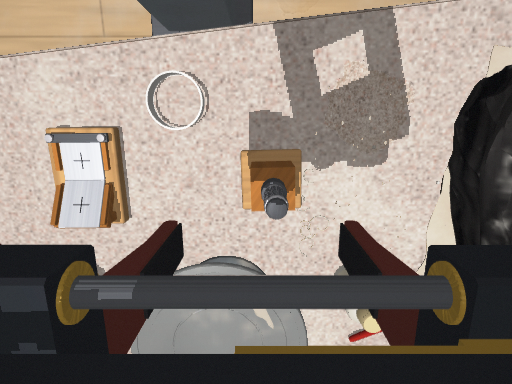

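The wrist view shows the foot cross near (260,167) and the wing cross near (260,216). The second view has the punch cap near (276,209). I'll zoom for sub-pixel positions.

Run:
```python
from h import *
a=cv2.imread('pics/w1.png');b=cv2.imread('pics/w2.png')
A=cv2.resize(a[125:245,215:305],None,fx=4.5,fy=4.5,interpolation=cv2.INTER_CUBIC)
B=cv2.resize(b[140:225,235:310],None,fx=5,fy=5,interpolation=cv2.INTER_CUBIC)
c=np.zeros((560,800,3),np.uint8); c[:A.shape[0],:A.shape[1]]=A; c[:B.shape[0],420:420+B.shape[1]]=B
cv2.imwrite('pics/z12.png',c)
```

```text
(no output)
```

View pics/z12.png

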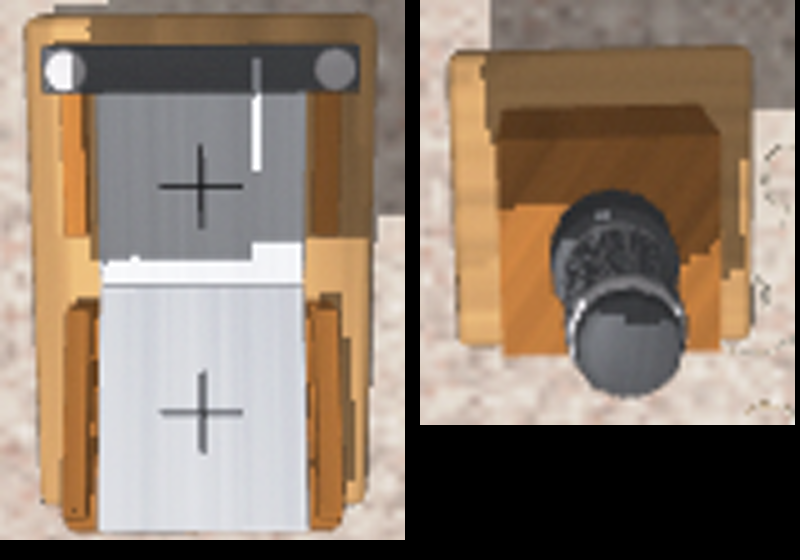

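Run:
```python
from h import *
d=np.load('w1.npz');K,T=d['K'],d['T']
f=p2w(K,T,215+200.5/4.5-.4,125+187/4.5-.4,.021);w=p2w(K,T,215+202.5/4.5-.4,125+412/4.5-.4,.036)
print(f,w,w-f, np.degrees(np.arctan2(w[1]-f[1],w[0]-f[0])))
# jig edges
for u,v,z in ((27,60,.012),(44,500,.012),(375,60,.012),(362,500,.012),(95,150,.021),(100,525,.045),(303,150,.021),(307,525,.045)): print(p2w(K,T,215+u/4.5-.4,125+v/4.5-.4,z))
d=np.load('w2.npz');K,T=d['K'],d['T']
print('cap',p2w(K,T,235+208/5-.4,140+342/5-.4,.143))
b=[p2w(K,T,235+(u-420)/5-.4,140+v/5-.4,z) for u,v,z in ((499,355,.063),(720,352,.063),(719,138,.063),(499,138,.063))]
print('block',np.array(b),np.mean(b,0))
# cap edges: left/right
print([p2w(K,T,235+(u-420)/5-.4,140+v/5-.4,.143) for u,v in ((572,340),(687,340),(628,397),(628,287))])
```

```text
[ 0.4604 -0.0136  0.021 ] [ 0.5122 -0.0131  0.036 ] [0.0518 0.0005 0.015 ] 0.5950853349962699
[ 0.431  -0.0554  0.012 ]
[ 0.5441 -0.0545  0.012 ]
[0.431  0.0284 0.012 ]
[0.544  0.0285 0.012 ]
[ 0.4516 -0.0387  0.021 ]
[ 0.5374 -0.0373  0.045 ]
[0.4515 0.0108 0.021 ]
[0.5373 0.0117 0.045 ]
cap [0.4861 0.2217 0.143 ]
block [[0.5127 0.1964 0.063 ]
 [0.512  0.2469 0.063 ]
 [0.4627 0.2455 0.063 ]
 [0.4626 0.1968 0.063 ]] [0.4875 0.2214 0.063 ]
[array([0.4857, 0.2119, 0.143 ]), array([0.4857, 0.232 , 0.143 ]), array([0.4961, 0.2218, 0.143 ]), array([0.4761, 0.2216, 0.143 ])]
```

Run:
```python
from h import *
d=np.load('w2.npz');K,T=d['K'],d['T']
Kt,Tt=camT('top');Ks,Ts=camT('scene')
for p in ([.4861,.2217,.143],[.4875,.2214,.063],[.4604,-.0136,.021],[.5122,-.0131,.036]):
    print((w2p(Kt,Tt,p)-190)*5, (w2p(Ks,Ts,p)-190)*4)
Q=R2q(np.array([[0,1,0],[1,0,0],[0,0,-1.]]).T)
movel([0.486,0.2215,0.195],(0.486,0.2215,0.195) and None); wait(.2)
K,T=camT('wrist'); print(get_tcp_pos(),get_ee_rot())
im=read_camera('wrist')[:,:,::-1]; cv2.imwrite('pics/w3.png',im); np.savez('w3.npz',K=K,T=T)
print(get_time(),w2p(K,T,[.4861,.2217,.143]))
crop(im,200,140,130,110,5,'pics/w3z.png')
```

```text
[139.6846 124.8315] [153.9149  42.7409]
[151.4741 136.7698] [157.14   170.9913]
[601.1704 192.1659] [578.4311 154.221 ]
[601.5239  91.7358] [532.1479  80.149 ]
[0.4864 0.2216 0.1959] [0.0003 0.7071 0.7071 0.0007]
4.6583 [261.4637 209.9967]
```

View pics/w3.png

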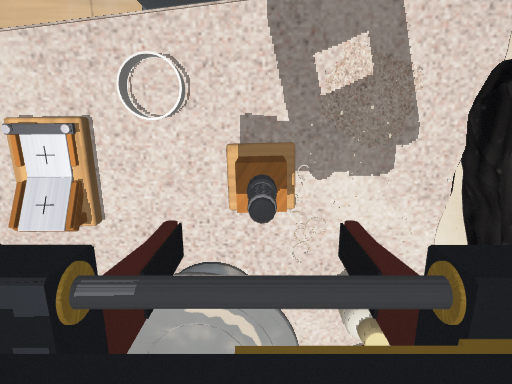

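View pics/w3z.png

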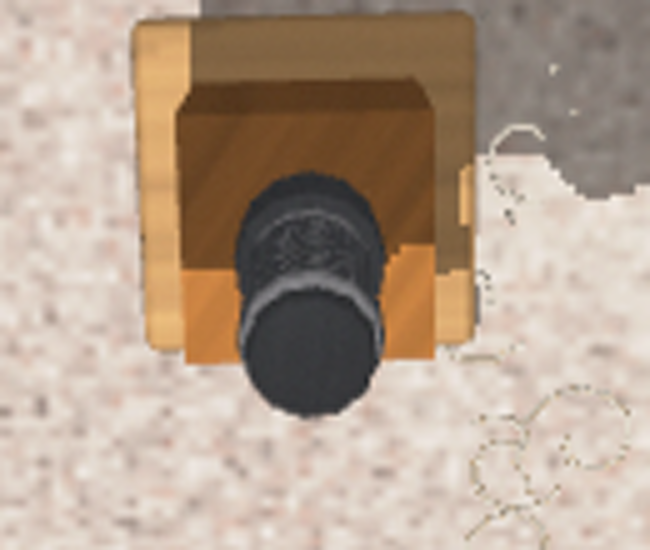

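The cap is at (261.8,209.2), which matches the first view to about 0.5 mm. Grasping now.

Run:
```python
from h import *
f0=np.array(get_ft_force())
movel([0.4862,0.2217,0.094],v=.12); print(get_tcp_pos(),np.array(get_ft_force())-f0)
command_gripper(0.0); wait(.1); print(get_grip_width()*88,get_ft_force(),get_ft_torque(),get_tcp_pos())
print(movel([0.4862,0.2217,0.165],v=.12)); wait(.3)
print(get_grip_width()*88,get_ft_force(),get_ft_torque(),get_tcp_pos(),get_ee_rot(),get_time())
cv2.imwrite('pics/s4.png',read_camera('scene')[:,:,::-1]);cv2.imwrite('pics/w4.png',read_camera('wrist')[:,:,::-1])
crop(cv2.imread('pics/s4.png'),180,130,120,140,4,'pics/s4z.png')
```

```text
[0.4867 0.2219 0.0945] [-0.6491 -0.0507 -0.2662]
21.42807124782451 [-0.8772  0.8521 -0.0929] [ 0.228  -0.017   0.0019] [0.4862 0.2218 0.094 ]
False
21.42372927756684 [-0.6432 -0.3119 -4.0379] [ 0.0119 -0.018  -0.0246] [0.4858 0.2216 0.1643] [-0.0002  0.7071  0.7071 -0.0006] 7.8167
```

View pics/s4z.png

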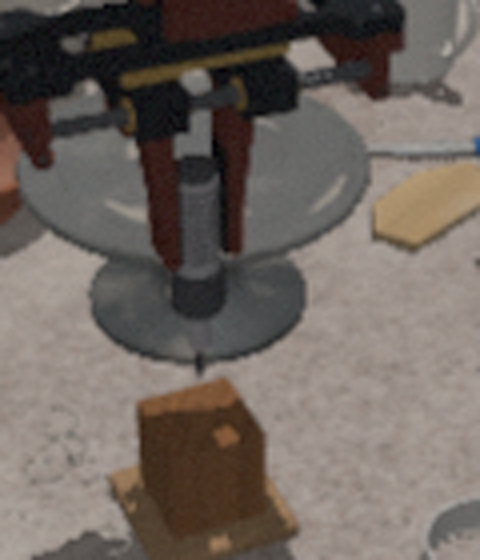

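View pics/w4.png

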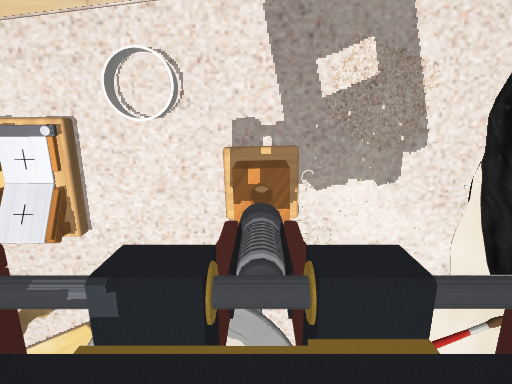

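The punch is held upright and the block's hole is now visible near (262,190) in the wrist view. I'll measure the hole, then move over the foot cross.

Run:
```python
from h import *
K,T=camT('wrist'); np.savez('w4.npz',K=K,T=T)
crop(cv2.imread('pics/w4.png'),215,140,100,80,7,'pics/w4z.png')
print(w2p(K,T,[.4875,.2214,.063]),get_tcp_pos())
movel([0.4599,-0.0136,0.165],v=.2)
movel([0.4599,-0.0136,0.128],v=.1); wait(.2)
print(get_tcp_pos(),get_ee_rot(),get_ft_force())
K,T=camT('wrist')
cv2.imwrite('pics/s5.png',read_camera('scene')[:,:,::-1]);cv2.imwrite('pics/w5.png',read_camera('wrist')[:,:,::-1])
cv2.imwrite('pics/t5.png',read_camera('top')[:,:,::-1])
crop(cv2.imread('pics/s5.png'),270,150,120,110,5,'pics/s5z.png')
crop(cv2.imread('pics/w5.png'),200,100,120,110,5,'pics/w5z.png');print(get_time(), w2p(K,T,[.4604,-.0136,.021]))
```

```text
[260.9552 196.1067] [0.486  0.2216 0.1646]
[ 0.4604 -0.0136  0.1286] [0.0005 0.7071 0.7071 0.0004] [ 0.0378 -0.3248 -3.0105]
10.1167 [261.1192 192.5633]
```

View pics/w4z.png

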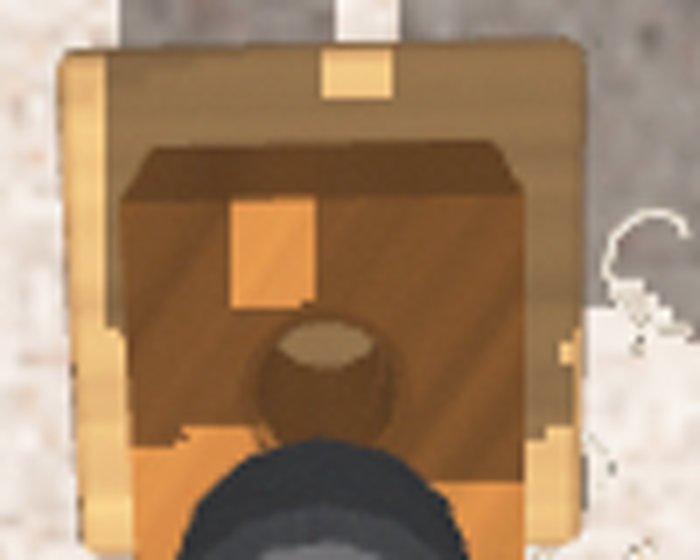

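View pics/s5z.png

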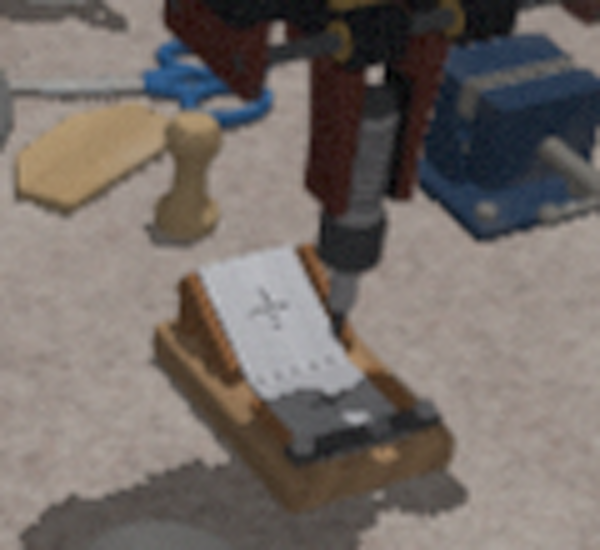

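View pics/w5z.png

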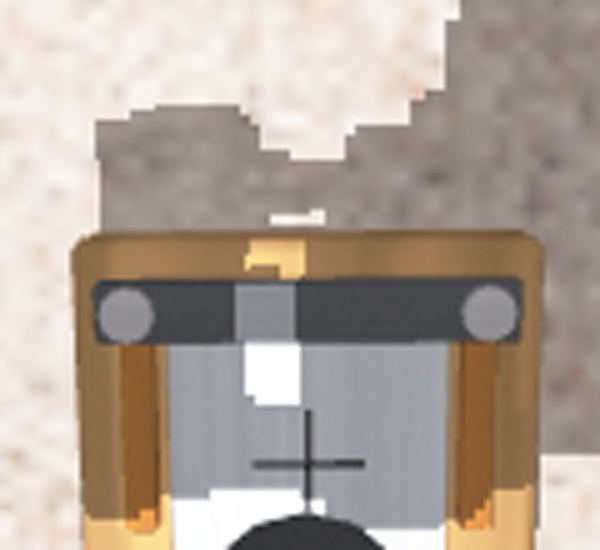

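The hole centre comes out at about (.486,.2217), in line with the punch. The foot cross sits at (261.2,192.6) against a predicted (261.1,192.6). I'll quickly check the nose edge for offset, then press.

Run:
```python
from h import *
K,T=camT('wrist'); p=np.array(get_tcp_pos()); print(p, get_grip_width()*88)
for z in (p[2]+.019-.05,p[2]+.019-.03):
  print([w2p(K,T,[p[0]-.014,p[1],z]),w2p(K,T,[p[0]-.014*.9,p[1]-.014*.43,z])])
ps=[];
for i in range(8): wait(.02); ps.append(np.r_[get_tcp_pos(),get_ft_force()])
print(np.mean(ps,0),np.std(ps,0))
K,T=camT('scene')
for L in (0,.075,.087,.105): print(L,(w2p(K,T,p+[0,0,.019-L])-[270,150])*5)
```

```text
[ 0.4602 -0.0136  0.1284] 21.838899921205773
[array([261.4125, 199.5974]), array([252.1136, 201.6846])]
[array([261.507 , 208.4381]), array([251.2088, 210.7328])]
[ 0.4601 -0.0136  0.1283 -0.2117 -0.0818 -3.9424] [0.0001 0.     0.0001 0.4578 0.5725 0.5903]
0 [359.5232 150.8125]
0.075 [337.4112 299.0648]
0.087 [334.061  321.5265]
0.105 [329.1266 354.6093]
```

Run:
```python
from h import *
im=cv2.imread('pics/w5.png');K,T=camT('wrist'); p=np.array(get_tcp_pos())
s=9;x0,y0=220,185;c=cv2.resize(im[y0:y0+65,x0:x0+85],None,fx=s,fy=s,interpolation=cv2.INTER_CUBIC)
a=np.linspace(0,2*np.pi,90)
for z,r,col in ((-.05,.014,(0,0,255)),(-.028,.014,(0,255,0)),(-.028,.011,(255,255,0)),(.022,.011,(255,0,255))):
    pts=np.array([w2p(K,T,p+[r*np.cos(t),r*np.sin(t),.019+z]) for t in a])
    pts=((pts-[x0,y0]+.5)*s).astype(int); cv2.polylines(c,[pts],True,col,1)
cv2.imwrite('pics/w5n.png',c)
```

```text
(no output)
```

View pics/w5n.png

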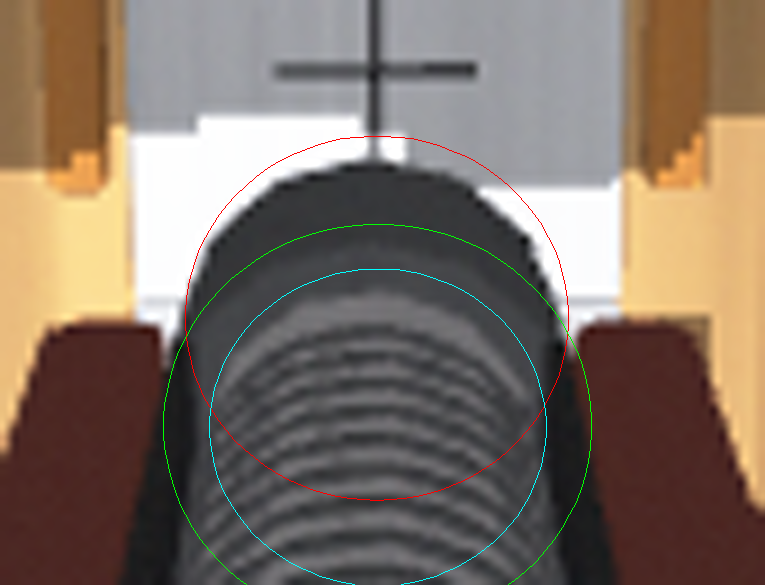

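Run:
```python
from h import *
out=[]
for f,n,g,(x0,y0) in (('w3','w3',[.4860,.2218,.113],(225,165)),('w4','w4',None,(225,190))):
    im=cv2.imread(f'pics/{f}.png');d=np.load(n+'.npz');K,T=d['K'],d['T']
    s=6;c=cv2.resize(im[y0:y0+75,x0:x0+65],None,fx=s,fy=s,interpolation=cv2.INTER_CUBIC)
    if g is None: g=[.4860,.2216,.1646+.019]
    a=np.linspace(0,2*np.pi,90)
    for z,r,col in ((-.05,.014,(0,0,255)),(-.028,.014,(0,255,0)),(-.028,.011,(255,255,0)),(.022,.011,(255,0,255)),(.03,.011,(0,255,255))):
        pts=np.array([w2p(K,T,np.array(g)+[r*np.cos(t),r*np.sin(t),z]) for t in a])
        pts=((pts-[x0,y0]+.5)*s).astype(int); cv2.polylines(c,[pts],True,col,1)
    out.append(c)
cv2.imwrite('pics/ov.png',np.hstack(out))
```

```text
(no output)
```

View pics/ov.png

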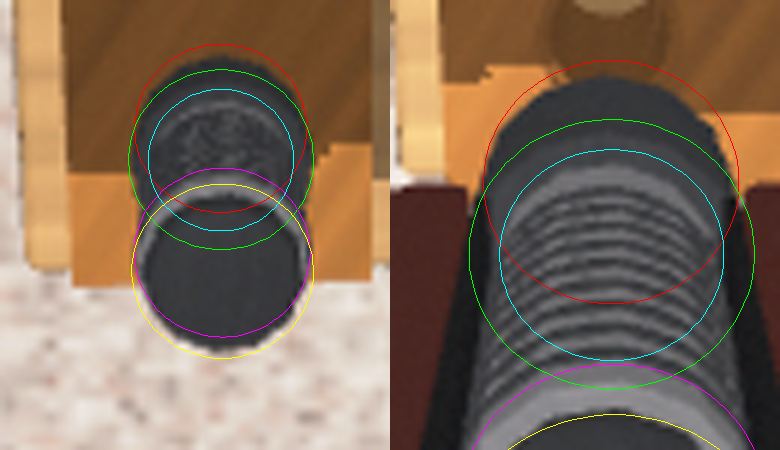

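The camera pitch checks out: the cross prediction from the earlier view held to 0.05 px. The nose-edge shift looks like chamfer, so I'll keep the aim within about 0.5 mm. Next I'll feel for contact on the foot.

Run:
```python
from h import *
def avg(n=5):
    a=[]
    for i in range(n): a.append(np.r_[get_tcp_pos(),get_ft_force()]); wait(.008)
    return np.mean(a,0)
movel([.46,-.0135,.120],v=.05); wait(.1); b=avg(); print(b)
print(movel([.46,-.0135,.084],v=.012,until_force=3)); a=avg(); print(a,a[5]-b[5],get_time())
np.save('foot.npy',np.r_[a,b])
```

```text
[ 0.4599 -0.0135  0.1199  0.0567 -0.3546 -3.7153]
True
[ 0.4599 -0.0135  0.0945  0.7337 -0.0795  1.7639] 5.479181664964742 12.6667
```

Run:
```python
from h import *
d=np.load('foot.npy'); z0=d[2]; b=d[6:]
def avg(n=4):
    a=[]
    for i in range(n): a.append(np.r_[get_tcp_pos(),get_ft_force()]); wait(.006)
    return np.mean(a,0)
for dz in (2.5,4.5,5.5,6.5,7.2,7.9,8.5,9):
    movel([.46,-.0135,z0-dz/1000],v=.02); a=avg(); F=a[3:]-b[3:]; print(dz,a[:3],(z0-a[2])*1000,F)
    if dz>5 and F[2]<7.5: print('snap');break
    if F[2]>19: print('high');break
print(get_time(),get_grip_width()*88)
```

```text
2.5 [ 0.4603 -0.0135  0.0922] 2.3557054347162905 [-0.4011  0.1483  9.3406]
4.5 [ 0.4603 -0.0135  0.0903] 4.193153750071329 [-0.9998  0.2793 10.7463]
5.5 [ 0.4604 -0.0135  0.0895] 5.02675304699561 [-1.1523  0.6659 13.0286]
6.5 [ 0.4605 -0.0135  0.0886] 5.929260061977512 [-1.5195  0.4785 13.9968]
7.2 [ 0.4604 -0.0135  0.0878] 6.75976758313275 [-1.2054 -0.0141 11.8001]
7.9 [ 0.4602 -0.0135  0.0868] 7.678862396990477 [-0.6873  0.4827  9.4657]
8.5 [ 0.4602 -0.0135  0.0861] 8.401626155622635 [-0.0642  0.3033  8.3298]
9 [ 0.4601 -0.0135  0.0855] 9.02082306407824 [-0.033  -0.0254  7.2984]
snap
14.95 21.29116035929826
```

Run:
```python
from h import *
d=np.load('foot.npy'); z0=d[2]; b=d[6:]
def avg(n=8):
    a=[]
    for i in range(n): a.append(np.r_[get_tcp_pos(),get_ft_force()]); wait(.01)
    return np.mean(a,0)
a=avg(); print((z0-a[2])*1000,a[3:]-b[3:])
for dz in (9.5,):
    movel([.46,-.0135,z0-dz/1000],v=.02); a=avg(); F=a[3:]-b[3:]; print(dz,a[:3],(z0-a[2])*1000,F)
cv2.imwrite('pics/s6.png',read_camera('scene')[:,:,::-1])
cv2.imwrite('pics/w6.png',read_camera('wrist')[:,:,::-1])
crop(cv2.imread('pics/s6.png'),270,150,120,110,6,'pics/s6z.png')
print(get_time(),get_ft_torque())
```

```text
9.015380176862001 [-0.0385 -0.2029  7.6976]
9.5 [ 0.46   -0.0135  0.085 ] 9.531685816898893 [0.4766 0.2037 6.8969]
15.4333 [-0.0585 -0.0699  0.0319]
```

View pics/s6z.png

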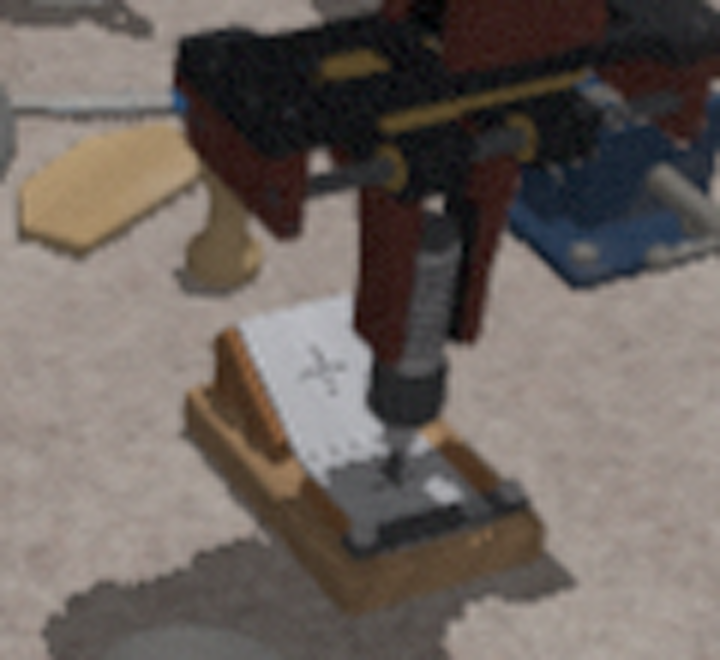

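View pics/w6.png

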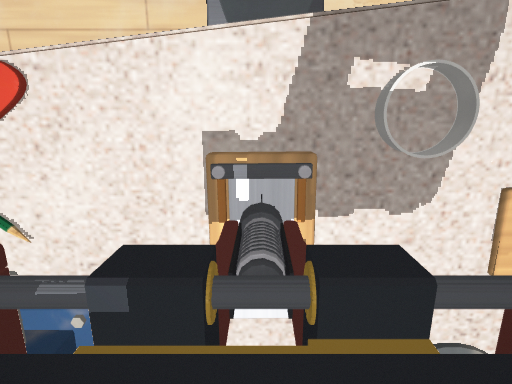

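Run:
```python
from h import *
d=np.load('foot.npy'); b=d[6:]
a=np.array([(wait(.01),np.r_[get_tcp_pos(),get_ft_force()])[1] for i in range(30)]); print((d[2]-a.mean(0)[2])*1000,a.mean(0)[3:],a.mean(0)[3:]-b[3:],get_time())
g=[cv2.cvtColor(cv2.imread(f'pics/{n}.png'),6).astype(np.float32) for n in ('w4','w5','w6')]
for i,j in ((0,1),(1,2),(0,2)):
  for (y,x,h,w) in ((218,244,48,34),(222,250,40,22)):
    t=g[i][y:y+h,x:x+w]; T=cv2.resize(t,None,fx=10,fy=10,interpolation=2)
    S=cv2.resize(g[j][y-6:y+h+6,x-4:x+w+4],None,fx=10,fy=10,interpolation=2)
    r=cv2.matchTemplate(S,T,cv2.TM_CCOEFF_NORMED); _,m,_,l=cv2.minMaxLoc(r); print(i,j,m,l[0]/10-4,l[1]/10-6)
A=[cv2.resize(cv2.imread(f'pics/{n}.png')[190:255,235:290],None,fx=6,fy=6,interpolation=2) for n in('w5','w6')]
cv2.imwrite('pics/cmp.png',np.hstack(A))
s=[cv2.resize(cv2.imread(f'pics/{n}.png')[205:245,305:370],None,fx=6,fy=8,interpolation=2) for n in('scene0','s6')]
cv2.imwrite('pics/cmps.png',np.hstack(s))
```

```text
9.507590875568974 [ 0.4728 -0.059   3.198 ] [0.416  0.2956 6.9133] 15.6833
0 1 0.997968852519989 0.0 0.0
0 1 0.9979605078697205 0.0 0.0
1 2 0.9965506792068481 0.0 0.0
1 2 0.9961379766464233 0.0 0.0
0 2 0.996534526348114 0.0 0.0
0 2 0.9959236979484558 0.0 0.0
```

View pics/cmp.png

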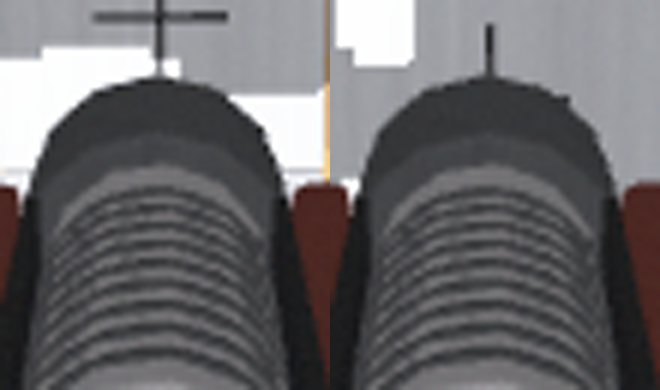

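View pics/cmps.png

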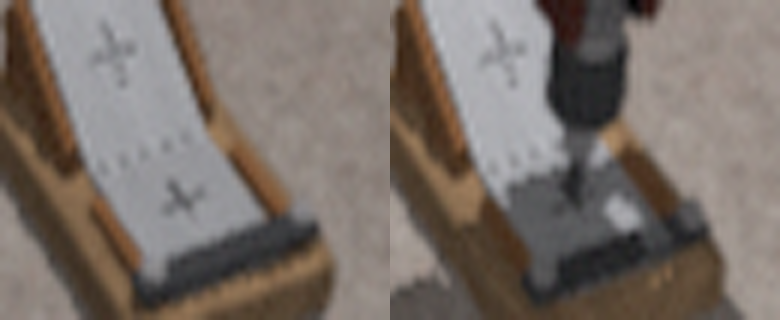

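There was no slip in the grip (0 px shift). The plunger travel was about 9.5 mm, with the force peaking at 14 N and falling to about 7 N, and the nib tip sat on the cross at (573,198) in the crop. Now I'll lift off, tilt 28° and feel for the wing.

```bash
cat >> h.py <<'E'
th=np.radians(28); n=np.array([-np.sin(th),0,np.cos(th)]); ty=np.array([np.cos(th),0,np.sin(th)])
QW=R2q(np.stack([[0,1,0],ty,-n],1))
W=np.array([.5122,-.0130,.036])-.0003*ty
L=.0735
def avg(k=6):
    a=[]
    for i in range(k): a.append(np.r_[get_tcp_pos(),get_ft_force()]); wait(.006)
    return np.mean(a,0)
E
python3 - <<'E'
from h import *
movel([.46,-.0135,.155],v=.12); print(get_ft_force())
P=W+n*(L+.03); print(P,inverse_kinematics(list(P),QW))
movel(list(W+n*(L+.04)),QW,v=.12); movel(list(P),v=.05); wait(.2)
print(get_tcp_pos(),get_ee_rot(),QW)
cv2.imwrite('pics/s7.png',read_camera('scene')[:,:,::-1]);K,T=camT('wrist');cv2.imwrite('pics/w7.png',read_camera('wrist')[:,:,::-1])
crop(cv2.imread('pics/s7.png'),260,140,120,110,6,'pics/s7z.png')
print(get_time(),w2p(K,T,[.5122,-.0131,.036]),w2p(K,T,[.4604,-.0136,.021]))
crop(cv2.imread('pics/w7.png'),200,110,120,120,5,'pics/w7z.png')
E
```

```text
[-0.9972 -0.3807 -3.3763]
[ 0.4633 -0.013   0.1272] NoneTraceback (most recent call last):
  File "<stdin>", line 4, in <module>
station.MotionError: the arm cannot follow that straight line within its joint ranges
```

The IK fails at this yaw. The punch is round, so any yaw about the face normal will do; I'll scan for one.

Run:
```python
from h import *
print(get_joint_pos(),get_time())
M=q2R(QW)
for t in range(-180,180,15):
  for tilt in (28,22):
    r=np.radians(tilt-28)
    M2=R.from_rotvec([0,-r,0]).as_matrix()@M@R.from_euler('z',t,degrees=True).as_matrix()
    nn=-M2[:,2]
    s=[inverse_kinematics(list(W+nn*(L+h)),R2q(M2)) for h in (.03,-.01)]
    if s[0] is not None or s[1] is not None: print(t,tilt,nn,*[None if x is None else np.array(x) for x in s])
```

```text
[-0.0552  0.2878  2.0368  0.      0.8206 -1.626 ] 16.4167
-180 22 [-0.3746 -0.      0.9272] [-0.0697  0.2476  2.2728  0.1102  0.2395  1.3991] [-0.0669  0.3558  2.2606  0.1752  0.1442  1.3354]
-165 22 [-0.3746 -0.      0.9272] [-0.0697  0.2476  2.2728  0.1102  0.2395  1.6609] [-0.0669  0.3558  2.2606  0.1752  0.1442  1.5972]
-150 22 [-0.3746 -0.      0.9272] [-0.0697  0.2476  2.2728  0.1102  0.2395  1.9227] [-0.0669  0.3558  2.2606  0.1752  0.1442  1.859 ]
-135 22 [-0.3746 -0.      0.9272] [-0.0697  0.2476  2.2728  0.1102  0.2395  2.1845] [-0.0669  0.3558  2.2606  0.1752  0.1442  2.1208]
-120 22 [-0.3746 -0.      0.9272] [-0.0697  0.2476  2.2728  0.1102  0.2395  2.4463] [-0.0669  0.3558  2.2606  0.1752  0.1442  2.3826]
-45 22 [-0.3746 -0.      0.9272] [-0.0697  0.2476  2.2728  0.1102  0.2395 -2.5279] None
-30 22 [-0.3746 -0.      0.9272] [-0.0697  0.2476  2.2728  0.1102  0.2395 -2.2661] [-0.0669  0.3558  2.2606  0.1752  0.1442 -2.3298]
-15 22 [-0.3746 -0.      0.9272] [-0.0697  0.2476  2.2728  0.1102  0.2395 -2.0043] [-0.0669  0.3558  2.2606  0.1752  0.1442 -2.068 ]
0 22 [-0.3746 -0. 
[... 869 characters left out ...]
58  2.2606  0.1752  0.1442 -0.2354]
105 22 [-0.3746 -0.      0.9272] [-0.0697  0.2476  2.2728  0.1102  0.2395  0.0901] [-0.0669  0.3558  2.2606  0.1752  0.1442  0.0264]
120 22 [-0.3746 -0.      0.9272] [-0.0697  0.2476  2.2728  0.1102  0.2395  0.3519] [-0.0669  0.3558  2.2606  0.1752  0.1442  0.2882]
135 22 [-0.3746 -0.      0.9272] [-0.0697  0.2476  2.2728  0.1102  0.2395  0.6137] [-0.0669  0.3558  2.2606  0.1752  0.1442  0.55  ]
150 22 [-0.3746 -0.      0.9272] [-0.0697  0.2476  2.2728  0.1102  0.2395  0.8755] [-0.0669  0.3558  2.2606  0.1752  0.1442  0.8118]
165 22 [-0.3746 -0.      0.9272] [-0.0697  0.2476  2.2728  0.1102  0.2395  1.1373] [-0.0669  0.3558  2.2606  0.1752  0.1442  1.0736]
```

The limit is joint 5's minimum of 0.11 rad. I'll look for the smallest lean away from square that the arm can do, including sideways leans.

Run:
```python
from h import *
res=[]
M=q2R(QW); lc=L-.0175  # TCP->collar distance
seeds=None
for tx in np.arange(20,37,1.):
  for ly in np.arange(-9,9.1,1):
    a=np.radians(tx)
    nn=R.from_rotvec(np.radians(ly)*ty).as_matrix()@R.from_rotvec([0,-(a-th),0]).as_matrix()@n
    ang=np.degrees(np.arccos(nn@n))
    if ang>8: continue
    x=np.array([0,1,0])-nn[1]*nn; x/=np.linalg.norm(x); M2=np.stack([x,np.cross(-nn,x),-nn],1)
    c=W+n*.0175
    s=[inverse_kinematics(list(c+nn*(lc+h)),R2q(M2)) for h in (.03,0,-.0105)]
    if all(k is not None for k in s): res.append((ang,tx,ly,s[0],s[2]))
res.sort(key=lambda r:r[0])
for r in res[:10]: print(r[0],r[1],r[2],np.array(r[3]),np.array(r[4]))
print(len(res))
```

```text
3.6050441919446046 31.0 2.0 [-0.1286  0.2625  2.3997  2.0625  0.1143  2.5365] [-0.1159  0.3857  2.3718  2.5789  0.1774  2.0266]
4.122908537994747 32.0 1.0 [-0.1079  0.2667  2.4143  2.4685  0.1196  2.1487] [-0.0984  0.3912  2.3843  2.7869  0.2011  1.8354]
4.471409045824521 32.0 2.0 [-0.1311  0.2678  2.4131  2.2828  0.1374  2.3133] [-0.1178  0.392   2.3833  2.6567  0.2092  1.9464]
4.471409045824602 24.0 2.0 [-0.1125  0.2474  2.3031  0.4263  0.1953 -2.093 ] [-0.1035  0.3605  2.2876  0.766   0.1107 -2.4285]
4.998536879936877 32.0 -3.0 [-0.0144  0.2677  2.4152  3.5601  0.1099  1.1423] [-0.0201  0.3922  2.3851  3.3529  0.1994  1.3465]
4.998536879936877 32.0 3.0 [-0.154   0.2695  2.4116  2.14    0.1583  2.435 ] [-0.1371  0.3932  2.382   2.5368  0.2199  2.0472]
4.9999999999998455 23.0 0.0 [-0.0713  0.2463  2.2907  0.1365  0.2059 -1.7701] [-0.0682  0.3581  2.2766  0.246   0.1095 -1.8782]
4.9999999999998455 33.0 0.0 [-0.0863  0.2724  2.4284  2.802   0.1414  1.8348] [-0.0802  0.398   2.3964  2.9502  0.2314  1.6899]
5.098770457699809 33.0 -1.0 [-0.0625  0.2724  2.4288  3.0189  0.1366  1.64  ] [-0.0603  0.398   2.3968  3.0735  0.2297  1.5865]
5.098770457699809 33.0 1.0 [-0.11    0.2729  2.4276  2.6057  0.1515  2.0092] [-0.1     0.3983  2.3958  2.8297  0.2357  1.7906]
77
```

I'll use a 22.5° tilt, which is 5.5° off square against an allowed 9.7°. It keeps joint 5 clear of its limit, and I'll aim so that the collar, not the tip, is centred on the cross.

```bash
cat >> h.py <<'E'
a2=np.radians(22.5); nn=np.array([-np.sin(a2),0,np.cos(a2)]); ty2=np.array([np.cos(a2),0,np.sin(a2)])
QV=R2q(np.stack([[0,1,0],ty2,-nn],1)); C=W+n*.0175; lc=.0735-.0175
def P(h): return list(C+nn*(lc+h))
E
python3 - <<'E'
from h import *
print(P(.03),P(0))
movel(P(.04),QV,v=.1); movel(P(.02),QV,v=.05); wait(.2)
print(get_tcp_pos(),get_ee_rot(),QV,get_joint_pos())
cv2.imwrite('pics/s7.png',read_camera('scene')[:,:,::-1]);K,T=camT('wrist');cv2.imwrite('pics/w7.png',read_camera('wrist')[:,:,::-1])
crop(cv2.imread('pics/s7.png'),260,140,120,110,6,'pics/s7z.png')
print(get_time(),w2p(K,T,[.5122,-.0131,.036]))
crop(cv2.imread('pics/w7.png'),200,110,120,120,5,'pics/w7z.png')
E
```

```text
[np.float64(0.4708085881899916), np.float64(-0.013), np.float64(0.1307643812021661)] [np.float64(0.48228909116094426), np.float64(-0.013), np.float64(0.1030479952268275)]
[ 0.4747 -0.013   0.1217] [0.1381 0.6935 0.6935 0.138 ] [np.float64(0.13794968964147153), np.float64(0.6935199226610738), np.float64(0.6935199226610738), np.float64(0.13794968964147153)] [-0.0699  0.2739  2.2812  0.1376  0.1962 -1.7703]
17.925 [261.0457 198.892 ]
```

View pics/s7z.png

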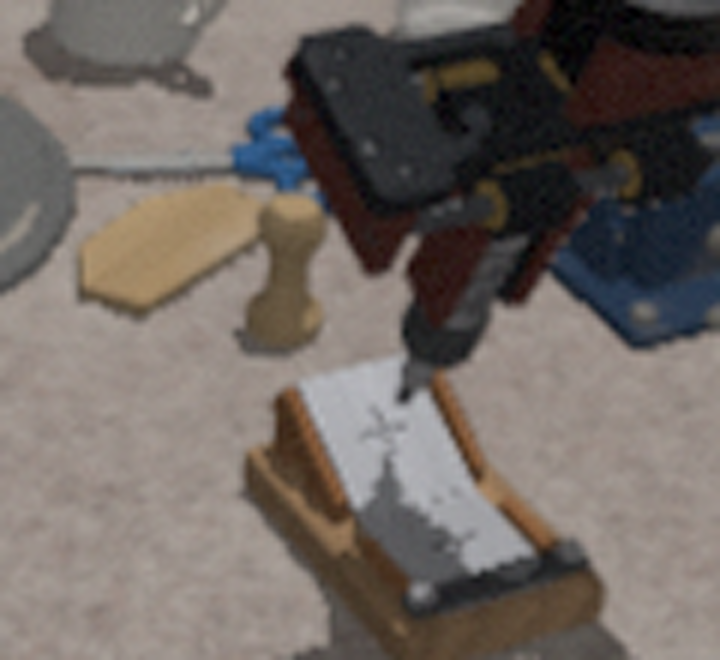

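View pics/w7z.png

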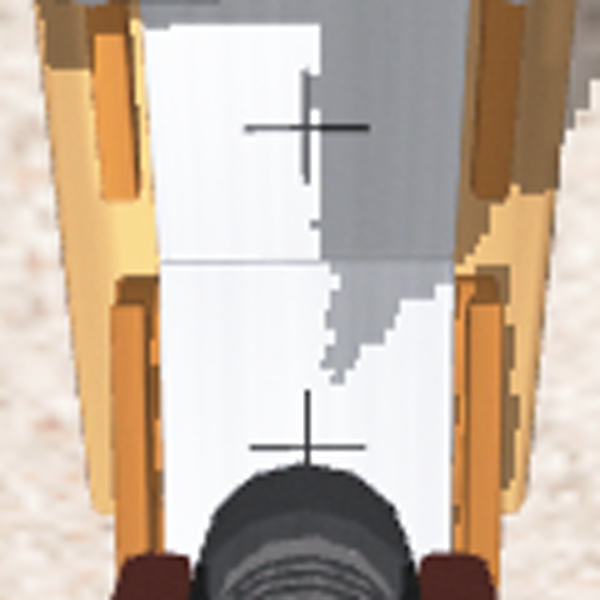

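The wing cross is at (261.0,199.0), against a predicted (261.0,198.9), so the aim holds. Feeling for contact and pressing along the punch axis.

Run:
```python
from h import *
b=avg(10); print(b)
r=movel(P(-.006),QV,v=.012,until_force=3); a=avg(); h0=(a[:3]-C)@nn-lc
print(r,h0,a[:3]-np.array(P(h0)),(a[3:]-b[3:])@nn,a[3:]-b[3:],get_time())
if r and -.003<h0<.004:
  for dz in (3,5,6,7,8,8.8,9.4):
    movel(P(h0-dz/1000),QV,v=.02); a=avg(); F=a[3:]-b[3:]
    tr=(h0-((a[:3]-C)@nn-lc))*1000
    print(dz,round(tr,2),F@nn,F,(a[:3]-C)@ty2*1000)
    if np.linalg.norm(F)>20: print('high');break
print(get_time(),get_joint_pos())
np.savez('wing.npz',h0=h0,b=b)
```

```text
[ 0.4747 -0.013   0.1217 -0.01   -0.0714 -3.5343]
True 0.00041472941825662635 [-0.0004  0.0001 -0.0002] 5.336939716076214 [-0.3456 -0.0176  5.6335] 19.5333
3 3.01 9.234970296379434 [-2.9017  0.1658  8.7939] -0.14191853731457924
5 4.91 11.972005550197478 [-3.9602  0.3783 11.318 ] -0.11901650542943822
6 5.81 13.654995005112127 [-4.7563  0.5908 12.8099] -0.09090961060727143
7 6.88 11.376923452787512 [-3.9206  0.4372 10.6903] -0.11080703548610675
8 8.0 8.530794270453043 [-2.3122 -0.161   8.2759] -0.13909758929299387
8.8 8.86 7.629470889072627 [-2.2954  0.2816  7.3073] -0.12077589373702151
9.4 9.45 6.827419785652824 [-2.3376  0.0554  6.4217] -0.08295801195868631
21.6917 [-0.0678  0.3538  2.2711  0.2049  0.1278 -1.8367]
```

Run:
```python
from h import *
d=np.load('wing.npz');h0=float(d['h0']);b=d['b']
a=avg(12);print((a[3:]-b[3:])@nn)
for dz in (9.7,10.0,10.2):
    movel(P(h0-dz/1000),QV,v=.01); a=avg(8); F=a[3:]-b[3:]
    print(dz,(h0-((a[:3]-C)@nn-lc))*1000,F@nn,F)
    if F@nn>9: break
cv2.imwrite('pics/s8.png',read_camera('scene')[:,:,::-1]);cv2.imwrite('pics/w8.png',read_camera('wrist')[:,:,::-1])
A=[cv2.resize(cv2.imread(f'pics/{n}.png')[190:255,235:290],None,fx=6,fy=6,interpolation=2) for n in('w7','w8')]
cv2.imwrite('pics/cmp2.png',np.hstack(A))
s=[cv2.resize(cv2.imread(f'pics/{n}.png')[165:245,295:370],None,fx=5,fy=6,interpolation=2) for n in('s7','s8')]
cv2.imwrite('pics/cmps2.png',np.hstack(s)); print(get_time())
```

```text
6.880607216658663
9.7 9.711785503696786 6.7736849636234355 [-2.3346  0.1838  6.3648]
10.0 10.012232229182016 6.95828116617317 [-2.4791  0.0744  6.5047]
10.2 10.211344529019444 6.680912958429664 [-2.2507  0.3094  6.2991]
22.8417
```

View pics/cmp2.png

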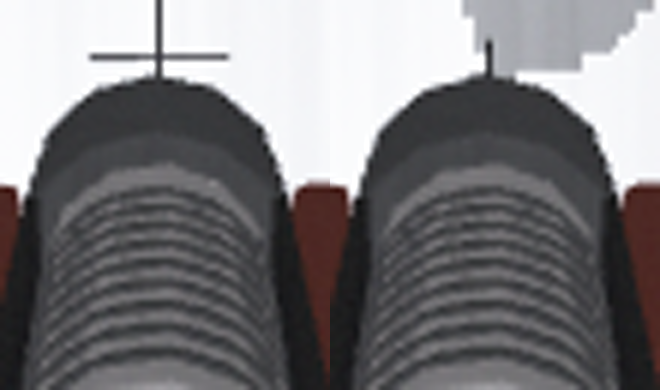

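View pics/cmps2.png

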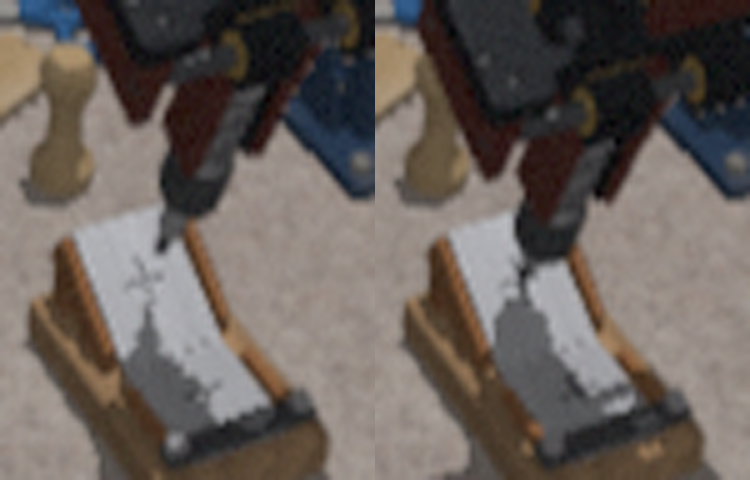

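The force levelled off at about 6.8 N from 9.4 mm onward, there is no slip, and the nib is on the wing cross. I'll back off along the axis and return the punch to its block.

Run:
```python
from h import *
Q=R2q(np.array([[0,1,0],[1,0,0],[0,0,-1.]]).T)
movel(P(.045),QV,v=.1); print(get_ft_force())
movel([.46,-.0135,.17],Q,v=.1)
movel([.4862,.2217,.17],Q,v=.2); wait(.25)
print(get_tcp_pos(),get_ee_rot(),get_grip_width()*88)
K,T=camT('wrist');cv2.imwrite('pics/w9.png',read_camera('wrist')[:,:,::-1]);cv2.imwrite('pics/s9.png',read_camera('scene')[:,:,::-1])
crop(cv2.imread('pics/w9.png'),200,140,120,110,6,'pics/w9z.png')
crop(cv2.imread('pics/s9.png'),180,130,120,140,4,'pics/s9z.png')
print(get_time(),(w2p(K,T,[.486,.2217,.063])-[200,140]+.5)*6)
```

```text
[ 0.1631 -0.4137 -3.7373]
[0.4863 0.2211 0.1701] [0.     0.7075 0.7068 0.    ] 21.480177102677093
25.9 [374.1702 318.5596]
```

View pics/w9z.png

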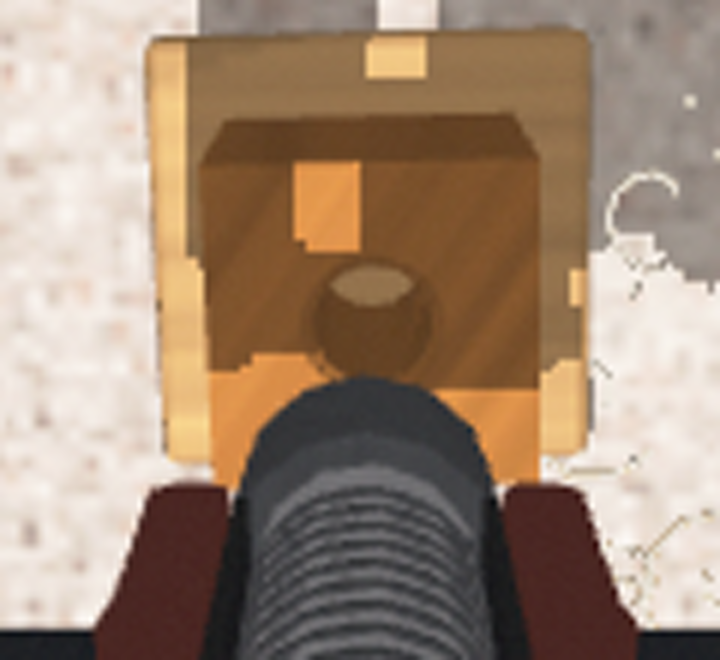

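View pics/s9z.png

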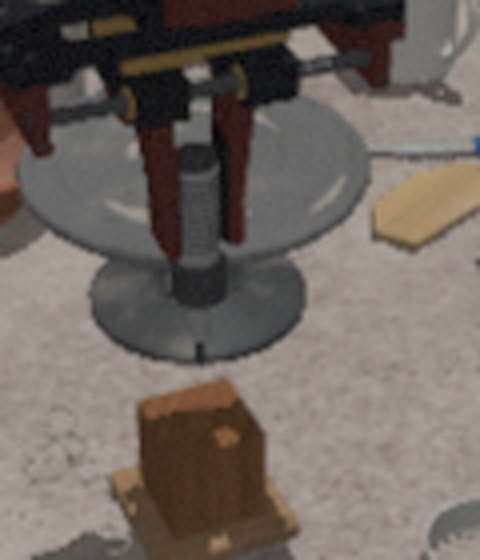

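The hole centre is at about (375,320) in the crop, against a predicted (374,319). Inserting the punch.

Run:
```python
from h import *
b=avg(); r=movel([.4862,.2217,.110],v=.08,until_force=6); print(r,get_tcp_pos())
if not r:
  r=movel([.4862,.2217,.0925],v=.02,until_force=3); a=avg(); print(r,a,a[3:]-b[3:])
print(get_time())
cv2.imwrite('pics/s10.png',read_camera('scene')[:,:,::-1])
crop(cv2.imread('pics/s10.png'),180,130,120,140,4,'pics/s10z.png')
```

```text
False [0.4866 0.2219 0.1103]
True [ 0.486   0.2216  0.0939 -0.6906 -0.2646  4.6934] [-0.5419 -0.3085  8.2581]
27.65
```

View pics/s10z.png

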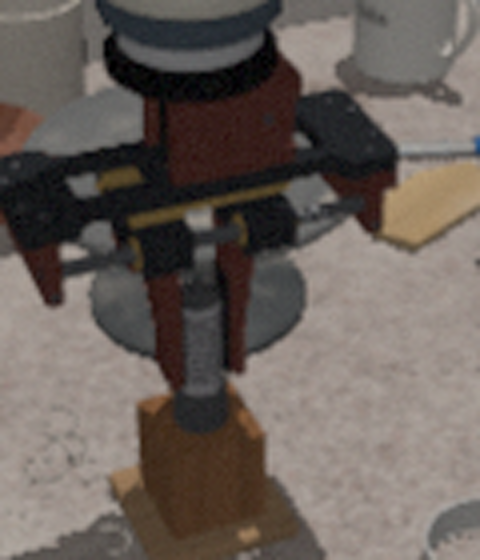

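The nose seated at TCP z 0.0939, the same height as at the grasp. Releasing.

Run:
```python
from h import *
movel([.4862,.2217,.0942],v=.02)
command_gripper(1.0); wait(.2); movel([.4862,.2217,.195],v=.12); wait(.3)
K,T=camT('wrist');im=read_camera('wrist')[:,:,::-1];cv2.imwrite('pics/w11.png',im);cv2.imwrite('pics/s11.png',read_camera('scene')[:,:,::-1])
a=np.linspace(0,2*np.pi,90); s=5;x0,y0=200,140;c=cv2.resize(im[y0:y0+110,x0:x0+130],None,fx=s,fy=s,interpolation=2)
for z,r in ((.143,.010),(.063,.014)):
  pts=((np.array([w2p(K,T,[.486+r*np.cos(t),.2217+r*np.sin(t),z]) for t in a])-[x0,y0]+.5)*s).astype(int); cv2.polylines(c,[pts],True,(0,255,255),1)
cv2.imwrite('pics/w11z.png',c); print(get_time(),get_grip_width(),get_ft_force(),get_tcp_pos())
```

```text
30.65 0.9983701056436948 [-0.0384 -0.7338  0.3497] [0.4861 0.2217 0.1947]
```

View pics/w11z.png

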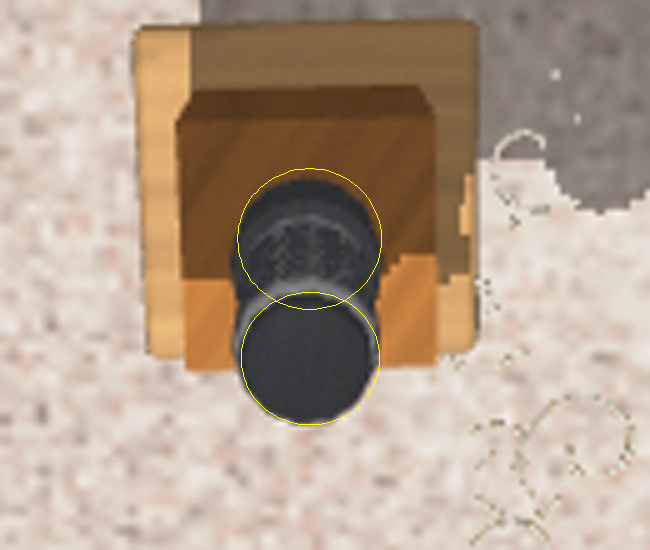

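View pics/s11.png

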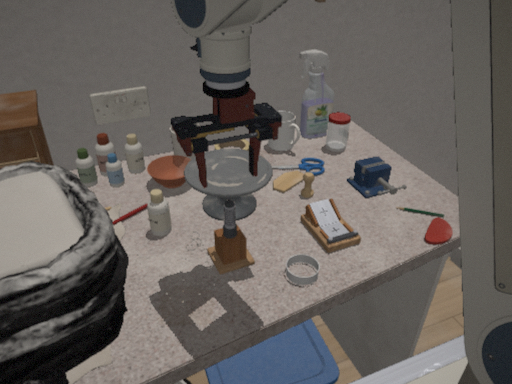

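The punch stands upright in its block with the cap on the predicted circle, at about (308,357) in the crop. The bystanders haven't moved and the gripper is clear, so I'm handing in.

```bash
python3 -c "
from station import *
job_done();print(get_time())"
```

```text
the job is handed in; nothing more can be done
the job is handed in; nothing more can be done
```

I marked the flat-foot cross, then the sloping-wing cross, and stood the punch back upright in its block. I let go and handed in at about 31 s of the 54 s allowed. `job_done()` reports no verdict, so the result isn't confirmed.

- **Foot:** the force peaked at about 14 N near 6 mm of travel, then dropped. I stopped at about 9.5 mm, past the 8 mm that counts as snapped. The scene picture showed the nib on the cross.
- **Wing:** the force profile was the same, to about 10.2 mm of travel, still short of the 10.5 mm end stop. Joint 5's lower limit ruled out the full 28°, so the punch was 5.5° off square against about 9.7° allowed. I shifted the aim so the collar stayed centred on the cross.
- **Final state:** the last pictures show the punch upright in its block. The other things are where they were, and the gripper is open and clear.

**Checks that disagreed:**
- After the snap the force levelled off at about 6.8 N instead of the stated 5 N. I saw no slip in the grip, so I judged the snap by travel.
- The punch's nose looked about 2 mm off the axis given by its cap in the wrist view. I put that down to chamfered edges, because the cross and hole predictions matched to a fraction of a pixel.

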